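# Lid the storage pots on the shop's display table

### The job

Put each of the four wooden lids on the pot it belongs to (larger round, smaller round, square, oblong), knob up, so that it sits flat on the rim with its plug inside the mouth, and the square and oblong lids lined up with the edges of their pots. Set the lids down rather than dropping them, leave the pots standing where they are, and do not disturb the little pepper mill and salt shaker standing among them.

Things in the scene. Friction and masses are not known exactly. Their poses are not given: they have to be found in the camera images.
- big_round_pot: Loose open white stoneware pot standing upright: the larger round pot, outer diameter 108 (inner 96), 60 high (mm), walls and floor 6 thick, 0.3 to 0.7 kg; two small white lugs stick out 11 mm at its +x and -x sides, 13 to 23 mm below the rim. Origin: centre of the underside, z up to the open mouth.
- small_round_pot: Loose open white stoneware pot standing upright: the smaller round pot, outer diameter 76 (inner 64), 52 high (mm), walls and floor 6 thick, 0.3 to 0.7 kg; two small white lugs stick out 11 mm at its +x and -x sides, 13 to 23 mm below the rim. Origin: centre of the underside, z up to the open mouth.
- square_pot: Loose open white stoneware pot standing upright: square pot, outer 88 x 88 (inner 76 x 76), 56 high (mm), walls and floor 6 thick, 0.3 to 0.7 kg; two small white lugs stick out 11 mm at its +x and -x sides, 13 to 23 mm below the rim. Origin: centre of the underside, z up to the open mouth.
- oblong_pot: Loose open white stoneware pot standing upright: oblong pot, outer 124 along its x by 76 along its y (inner 112 x 64), 50 high (mm), walls and floor 6 thick, 0.3 to 0.7 kg; two small white lugs stick out 11 mm at its +x and -x sides, 13 to 23 mm below the rim. Origin: centre of the underside, z up to the open mouth.
- big_round_lid: Loose pale wooden lid lying knob up, 0.05 to 0.17 kg: the larger round lid: disc of diameter 114, plug of diameter 80; round knob of diameter 24 (mm). Plug 8 thick, disc or slab 8 thick above it, dark knob 28 high on top. Origin: centre of the plug's underside, z up. Seated, the plug is in the mouth (8 mm play all round), the slab on the rim, and this origin 52 mm above the pot's origin.
- small_round_lid: Loose pale wooden lid lying knob up, 0.05 to 0.17 kg: the smaller round lid: disc of diameter 82, plug of diameter 48; round knob of diameter 24 (mm). Plug 8 thick, disc or slab 8 thick above it, dark knob 28 high on top. Origin: centre of the plug's underside, z up. Seated, the plug is in the mouth (8 mm play all round), the slab on the rim, and this origin 44 mm above the pot's origin.
- square_lid: Loose pale wooden lid lying knob up, 0.05 to 0.17 kg: square lid: slab 94 x 94, plug 60 x 60; bar knob 44 along x by 18 (mm). Plug 8 thick, disc or slab 8 thick above it, dark knob 28 high on top. Origin: centre of the plug's underside, z up. Seated, the plug is in the mouth (8 mm play all round), the slab on the rim, and this origin 48 mm above the pot's origin.
- oblong_lid: Loose pale wooden lid lying knob up, 0.05 to 0.17 kg: oblong lid: slab 130 along its x by 82 along its y, plug 96 x 48; bar knob 44 along x by 18 (mm). Plug 8 thick, disc or slab 8 thick above it, dark knob 28 high on top. Origin: centre of the plug's underside, z up. Seated, the plug is in the mouth (8 mm play all round), the slab on the rim, and this origin 42 mm above the pot's origin.
- pepper_mill: Bystander: little turned dark wooden pepper mill, 75 high, 40 in diameter (mm), standing among the pots and lids. Origin: centre of its underside.
- salt_shaker: Bystander: little blue salt shaker with a steel cap, 62 high, 38 in diameter (mm), standing among the pots and lids. Origin: centre of its underside.

How it is judged:
By the outcome, as a careful person would: the job done as asked, in the order asked, and still so for the second after the job is handed in, with the robot touching nothing.
It also fails if it takes over 106 s, if anything falls off the work surface, if the arm or the gripper's body presses on something with over 40 N, if the wrist force passes 120 N, or if a joint passes its speed limit or range.

### The arm

A 6-joint arm with a two-finger parallel gripper is mounted at the origin on the work surface. World frame = base frame: x ahead of the robot, y to its left, z up, the work surface at z = 0. Lengths are in m, angles in rad, forces in N, time in s.
With the tool pointing down it reaches from about 0.25 to 0.8 m from the base axis. Payload 3.9 kg.
Tool frame: the origin (TCP) lies midway between the tips of the shut fingers; the grasp point (between the pads) lies 19 mm behind it (ctrl.tcp_to_grasp is the distance from the TCP to the grasp point, in m); z points along the fingers, y is the line along which they close (so a half turn about z gives the same grasp; the last joint's range is limited). The gripper opens to 85 mm and grips with 20 to 120 N. Pads are 22 mm wide; open, the fingers measure 114 mm over their backs; the gripper's body (76 mm by 85 mm) begins 54 mm behind the grasp point. The pads swing forward as they close: fully open they stand 13 mm farther back than shut.
Start: joints at [1.35, 0.26, -0.138, 1.173, 0, 1.571], TCP at [0.115, 0.512, 0.231] pointing down, gripper open.
Joint ranges: [-2.78, 2.78], [-0.83, 1.72], [-1.28, 1.37], [-1.9, 2.12], [-1.57, 1.48], [-3.14, 3.14]. Speed limits (rad/s): [2.57, 2.57, 3.14, 3.14, 3.14, 3.14].

### API

Orientations are given as a rotation vector (axis times angle).
In Python, from bench import ctrl, vision, order gives the robot as it stands (ctrl), with the cameras (vision) and the job (order).
- The arm moves only by the shell command python3 shift.py 'ROWS'. ROWS is rows parted by semicolons, their numbers by spaces, 1 to 8 of them, each of 7 numbers: dx, dy, dz in m, then a rotation vector rx, ry, rz in rad, then the finger opening in m; each row is the pose to reach, as a shift and turn from the pose commanded when the command began, along the tool's axes at that moment; what a row does not reach only later rows make up. A row lasts 1/10 s, in which the tool goes at most 0.05 m and 0.15 rad, less where a joint would pass 70% of its speed; a pose out of reach is approached as far as the arm can. The fingers move at their own pace and stop on an object; the grip force is fixed at half the most. Time passes only in rows, so rows that do not move let the fingers close. It prints the time, the measured TCP pose, the force, the opening and the grip force at its end.
- ctrl.get_state(): the state, without advancing time (a new reading comes with each control period).
- vision.get_image(name): name is "scene" or "top"; returns a dict with "img" (384x512x3 uint8, red, green, blue), "camera_matrix" (3x3 intrinsics, pixels), "D" ([k1, k2, p1, p2, k3] as OpenCV has them; the pictures are not rectified), "R" (3x3) and "t" (3): a world point X has camera coordinates R X + t. Camera axes: x right, y down, z forward; pixel columns grow to the right and rows downward; lengths in m; the calibration is good to about 2 mm. A picture is of the moment at which its call begins. There is no depth.
- order.finish_job(): hands the job in; it is judged then, once.
The state is a dict: "time_s": time; "joints": joint angles; "joint_velocities": joint speeds; "joint_efforts": joint torques, N m; "tcp_pos": TCP position; "orientation": TCP orientation; "contact_force": force on the tool from outside, world axes, zero at the start; "torque": the same for the moment, N m; "opening": finger opening in m; "grasp_force": force on a finger pad.
Only numpy, scipy, OpenCV 4.12 (cv2) and the standard library are available. Lean on these libraries where they do the work, as an engineer would, in place of code of your own. Each camera call takes 0.05 s, during which the arm holds its last target. There are 200 camera calls.

## Working session

There is one attempt and no reset: what is moved stays moved. The work goes in short steps, Python scripts to look and compute and a shell command to move; the robot and the scene stay as the last step left them, time stands still between calls to the robot, and variables do not carry over. Pictures are saved under pics/ and viewed, at most 14 in all, crops included, and the job is handed in when it is done.

```bash
ls; mkdir -p pics; python3 - <<'E'
from bench import ctrl, vision, order
import cv2,numpy as np
for n in("top","scene"):
    d=vision.get_image(n);cv2.imwrite(f"pics/{n}0.png",d["img"][:,:,::-1]);np.savez(f"{n}0.npz",**d)
    print(n,d["camera_matrix"].tolist(),d["D"],np.round(d["R"],3).tolist(),d["t"],(-d["R"].T@d["t"]))
print(ctrl.get_state(),ctrl.tcp_to_grasp)
E
```

```text
bench.py
pics
shift.py
top [[471.5276344128804, 0.0, 256.02998774080265], [0.0, 471.5276344128804, 194.62123427915833], [0.0, 0.0, 1.0]] [-0.0170901  0.         0.         0.         0.       ] [[-0.028, -1.0, -0.008], [-0.996, 0.029, -0.088], [0.089, 0.005, -0.996]] [0.00622511 0.52893233 1.07700054] [ 0.4314056  -0.01478764  1.11955744]
scene [[446.39315333153843, 0.0, 252.7818657880405], [0.0, 446.39315333153843, 198.90956652988032], [0.0, 0.0, 1.0]] [-0.02832949  0.          0.          0.          0.        ] [[-0.818, 0.575, 0.001], [0.474, 0.677, -0.563], [-0.325, -0.46, -0.826]] [ 0.41908248 -0.22764748  1.39636644] [0.90409375 0.55609652 1.02501897]
{'time_s': 0.1, 'joints': array([ 1.34998993e+00,  2.60613625e-01, -1.39249929e-01,  1.17271217e+00,
       -4.24014479e-05,  1.57080453e+00]), 'joint_velocities': array([ 0.00079568, -0.00026818,  0.00429313, -0.00040958, -0.0002514 ,
        0.00097568]), 'joint_efforts': array([-2.09633199e-04, -4.06507945e+01,  2.54527617e+01,  1.01442219e-02,
       -9.12599762e-05, -7.80648026e-07]), 'tcp_pos': array([0.11486055, 0.51164306, 0.23054688]), 'orientation': array([-3.46133357e-01, -3.12231026e+00,  2.78526186e-03]), 'contact_force': array([ 1.02089773, -0.83948738, -0.5647742 ]), 'torque': array([-0.03533798,  0.03710572,  0.01632885]), 'grasp_force': 0.0, 'opening': 0.0854263830453435} 0.0187
```

View pics/top0.png

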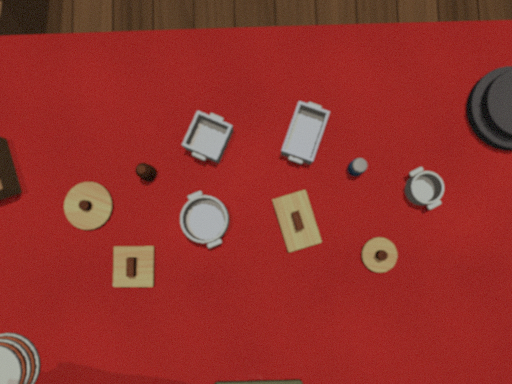

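View pics/scene0.png

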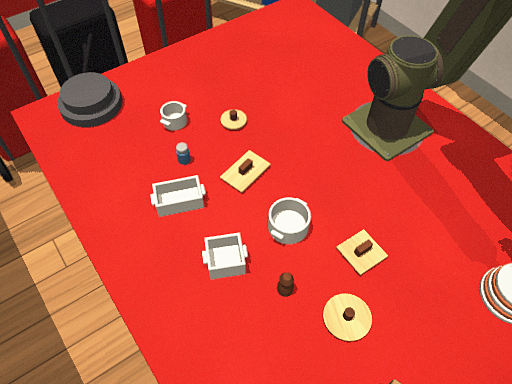

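Top view: lids at (88,206) big, (133,267) square, (297,221) oblong and (380,255) small. Pots are at (204,219) big, (208,138) square, (305,132) oblong and (424,188) small, with the mill at (146,172) and the shaker at (358,167). The scene view shows the same layout, with the base at upper right. Next I'll zoom in on the pots.

```bash
python3 - <<'E'
import cv2,numpy as np
T=cv2.imread("pics/top0.png");S=cv2.imread("pics/scene0.png")
def crop(I,u,v,r=32): return cv2.resize(I[v-r:v+r,u-r:u+r],(200,200),interpolation=cv2.INTER_NEAREST)
a=np.hstack([crop(T,*p) for p in((204,219),(424,188),(208,138),(305,132))])
b=np.hstack([crop(S,*p) for p in((289,220),(173,116),(225,256),(178,195))])
cv2.imwrite("pics/c1.png",np.vstack([a,b]))
for n,I in(("T",T),("S",S)):
    h=cv2.cvtColor(I,cv2.COLOR_BGR2HSV)
    pts=[(204,219),(197,150),(88,220),(133,280),(85,205),(131,267),(300,300)] if n=="T" else [(289,220),(348,330),(370,262),(349,313),(363,248),(200,60)]
    print(n,[h[v,u].tolist() for u,v in pts])
E
```

```text
T [[90, 7, 175], [80, 5, 169], [21, 94, 171], [24, 89, 169], [11, 176, 81], [10, 161, 98], [179, 195, 153]]
S [[30, 8, 252], [25, 101, 251], [25, 98, 252], [11, 168, 135], [10, 165, 156], [1, 214, 240]]
```

View pics/c1.png

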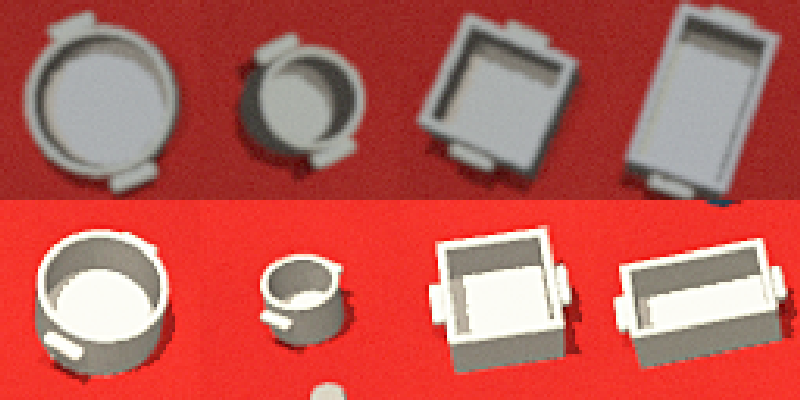

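The crops show clear bright rims, darker walls and two lugs per pot. Next I'll use brightness masks, opened to strip the lugs, and triangulate from both views.

```bash
cat > m.py <<'E'
import cv2,numpy as np
def ray(d,uv):
    p=cv2.undistortPoints(np.array(uv,float).reshape(-1,1,2),d["camera_matrix"],d["D"]).reshape(-1,2)
    r=np.c_[p,np.ones(len(p))]@d["R"]; return -d["R"].T@d["t"],r
def plane(d,uv,z):
    c,r=ray(d,uv); return c+r*((z-c[2])/r[:,2])[:,None]
def tri(a,ua,b,ub):
    c1,r1=ray(a,ua);c2,r2=ray(b,ub);A=np.c_[r1[0],-r2[0]]
    s=np.linalg.lstsq(A,c2-c1,rcond=None)[0];p,q=c1+s[0]*r1[0],c2+s[1]*r2[0]
    return (p+q)/2,np.linalg.norm(p-q)
K=4
def hsv(img):
    return cv2.cvtColor(cv2.GaussianBlur(cv2.resize(img,None,fx=K,fy=K,interpolation=cv2.INTER_CUBIC),(5,5),0),cv2.COLOR_RGB2HSV)
def blob(mask,uv,open_px=0):
    "filled outer contour of the blob nearest uv, in full-res pixel coords"
    cs,_=cv2.findContours(mask.astype(np.uint8),cv2.RETR_EXTERNAL,cv2.CHAIN_APPROX_NONE)
    q=(np.array(uv)+.5)*K
    c=max((c for c in cs if cv2.contourArea(c)>100*1 and np.linalg.norm(np.array(cv2.boundingRect(c)[:2])+np.array(cv2.boundingRect(c)[2:])/2-q)<20*K),key=cv2.contourArea)
    m=np.zeros(mask.shape,np.uint8);cv2.drawContours(m,[c],-1,1,-1)
    if open_px:
        k=int(open_px*K);m=cv2.morphologyEx(m,cv2.MORPH_OPEN,cv2.getStructuringElement(cv2.MORPH_ELLIPSE,(k,k)))
        cs,_=cv2.findContours(m,cv2.RETR_EXTERNAL,cv2.CHAIN_APPROX_NONE);c=max(cs,key=cv2.contourArea)
    return c.reshape(-1,2),m
fix=lambda p:(np.array(p,float)+.5)/K-.5
def cen(m):
    M=cv2.moments(m,True);return fix([M["m10"]/M["m00"],M["m01"]/M["m00"]])
E
cat > a.py <<'E'
from m import *
T=dict(np.load("top0.npz"));S=dict(np.load("scene0.npz"))
hT,hS=hsv(T["img"]),hsv(S["img"])
pots=dict(big=((204,219),(289,216),28,22),small=((426,186),(173,112),18,14),square=((210,136),(225,250),20,18),oblong=((306,131),(178,192),18,12))
lids=dict(big=((88,206),(348,317)),small=((380,255),(234,119)),square=((133,267),(362,252)),oblong=((297,221),(246,171)))
Z=dict(big=.060,small=.052,square=.056,oblong=.050)
vis=cv2.resize(T["img"],None,fx=K,fy=K);visS=cv2.resize(S["img"],None,fx=K,fy=K)
def rep(n,kind,cT,mT,mS,z):
    p,e=tri(T,cen(mT),S,cen(mS))
    if n in("big","small"):
        w=plane(T,fix(cT),z)[:,:2].astype(np.float32);(c,wh,a)=cv2.fitEllipse(w)
    else:
        w=plane(T,fix(cT),z)[:,:2].astype(np.float32);(c,wh,a)=cv2.minAreaRect(w*1000);c=np.array(c)/1000;wh=np.array(wh)/1000
        if wh[0]<wh[1]: wh=wh[::-1];a+=90
    print(kind,n,"tri",p.round(4),"gap %.4f"%e,"plane c",np.round(c,4),"size",np.round(wh,4),"ang %.1f"%a)
wT=(hT[...,1]<70)&(hT[...,2]>140);wS=(hS[...,1]<70)&(hS[...,2]>215)
for n,(a,b,o,o2) in pots.items():
    cT,mT=blob(wT,a,o);cS,mS=blob(wS,b,o2)
    cv2.drawContours(vis,[cT.reshape(-1,1,2)],-1,(0,255,0),1);cv2.drawContours(visS,[cS.reshape(-1,1,2)],-1,(0,0,255),1)
    rep(n,"pot",cT,mT,mS,Z[n])
lid=lambda h:((h[...,0]>13)&(h[...,0]<40)&(h[...,1]>50)&(h[...,1]<140)&(h[...,2]>120))
knob=lambda h:((h[...,0]<16)&(h[...,1]>120)&(h[...,2]<170)&(h[...,0]>4))
for n,(a,b) in lids.items():
    cT,mT=blob(lid(hT),a,10);cS,mS=blob(lid(hS),b,8)
    cv2.drawContours(vis,[cT.reshape(-1,1,2)],-1,(0,0,255),1);cv2.drawContours(visS,[cS.reshape(-1,1,2)],-1,(0,0,255),1)
    rep(n,"lid",cT,mT,mS,.016)
    kT=knob(hT)&(cv2.erode(mT,np.ones((9,9)))>0);kS=knob(hS)&(cv2.erode(mS,np.ones((9,9)))>0)
    print("   knob mid",*[np.round(x,4) for x in tri(T,cen(kT.astype(np.uint8)),S,cen(kS.astype(np.uint8)))])
def crop(I,u,v,r=32): return cv2.resize(I[(v-r)*K:(v+r)*K,(u-r)*K:(u+r)*K],(200,200))
L=[np.hstack([crop(vis,*p[0]) for p in pots.values()]),np.hstack([crop(visS,*p[1]) for p in pots.values()])]
cv2.imwrite("pics/c2.png",np.vstack(L)[:,:,::-1])
E
python3 a.py
```

```text
pot big tri [0.4757 0.1112 0.0575] gap 0.0001 plane c [0.4758 0.1109] size [0.1063 0.1085] ang 101.2
pot small tri [ 0.5328 -0.4005  0.0493] gap 0.0000 plane c [ 0.5326 -0.3995] size [0.0736 0.0768] ang 114.6
pot square tri [0.6691 0.1005 0.0539] gap 0.0009 plane c [0.6713 0.0991] size [0.0961 0.0893] ang 154.9
pot oblong tri [ 0.6733 -0.1277  0.0477] gap 0.0004 plane c [ 0.6744 -0.128 ] size [0.1305 0.0785] ang 159.1
lid big tri [0.5162 0.3907 0.0093] gap 0.0006 plane c [0.5157 0.3885] size [0.1118 0.1131] ang 169.6
   knob mid [0.5159 0.3901 0.0299] 0.0012
lid small tri [ 0.381  -0.2941  0.0011] gap 0.0001 plane c [ 0.3818 -0.2904] size [0.0804 0.0814] ang 38.3Traceback (most recent call last):
  File "a.py", line 28, in <module>
    print("   knob mid",*[np.round(x,4) for x in tri(T,cen(kT.astype(np.uint8)),S,cen(kS.astype(np.uint8)))])
                                                                                  ~~~^^^^^^^^^^^^^^^^^^^^^
  File "m.py", line 26, in cen
    M=cv2.moments(m,True);return fix([M["m10"]/M["m00"],M["m01"]/M["m00"]])
                                      ~~~~~~~~^~~~~~~~~
ZeroDivisionError: float division by zero
```

```bash
python3 - <<'E'
s=open('a.py').read()
s=s.replace("(225,250),20,18)","(225,250),26,22)").replace("(178,192),18,12)","(178,192),24,14)")
s=s.replace("cT,mT=blob(lid(hT),a,10);cS,mS=blob(lid(hS),b,8)","cT,mT=hull(blob(lid(hT),a));cS,mS=hull(blob(lid(hS),b))")
s=s.replace("wT=(hT","""def hull(cm):
    h=cv2.convexHull(cm[0].reshape(-1,1,2));m=np.zeros_like(cm[1]);cv2.drawContours(m,[h],-1,1,-1)
    c=cv2.findContours(m,0,cv2.CHAIN_APPROX_NONE)[0][0];return c.reshape(-1,2),m
wT=(hT""",1)
s=s.replace("L=[","L=[np.hstack([crop(vis,*p[0]) for p in lids.values()]),")
s=s.replace("for n,(a,b) in lids","tk=[]\nfor n,(a,b) in lids").replace("(cv2.erode(mS,np.ones((9,9)))>0)","(cv2.dilate(mS,np.ones((9,9)))>0)")
open('a.py','w').write(s)
E
python3 a.py
```

```text
pot big tri [0.4757 0.1112 0.0575] gap 0.0001 plane c [0.4758 0.1109] size [0.1063 0.1085] ang 101.2
pot small tri [ 0.5328 -0.4005  0.0493] gap 0.0000 plane c [ 0.5326 -0.3995] size [0.0736 0.0768] ang 114.6
pot square tri [0.6691 0.1004 0.0537] gap 0.0011 plane c [0.671  0.0993] size [0.0956 0.0892] ang 155.5
pot oblong tri [ 0.6733 -0.1277  0.0479] gap 0.0002 plane c [ 0.6744 -0.128 ] size [0.1303 0.0786] ang 158.9
lid big tri [0.5163 0.3906 0.0097] gap 0.0008 plane c [0.5158 0.3886] size [0.1124 0.1137] ang 173.9
   knob mid [0.518  0.3933 0.0182] 0.0044
lid small tri [ 0.3819 -0.2918  0.0113] gap 0.0009 plane c [ 0.3819 -0.2903] size [0.0808 0.0818] ang 33.0
   knob mid [ 0.3785 -0.2965  0.0082] 0.0028
lid square tri [0.3705 0.2832 0.0091] gap 0.0010 plane c [0.3706 0.2819] size [0.0953 0.095 ] ang 178.9
   knob mid [0.3708 0.2857 0.016 ] 0.0033
lid oblong tri [ 0.4667 -0.1029  0.0094] gap 0.0016 plane c [ 0.4663 -0.1018] size [0.131  0.0831] ang 15.3
   knob mid [ 0.465 -0.103  0.01 ] 0.0021
```

View pics/c2.png

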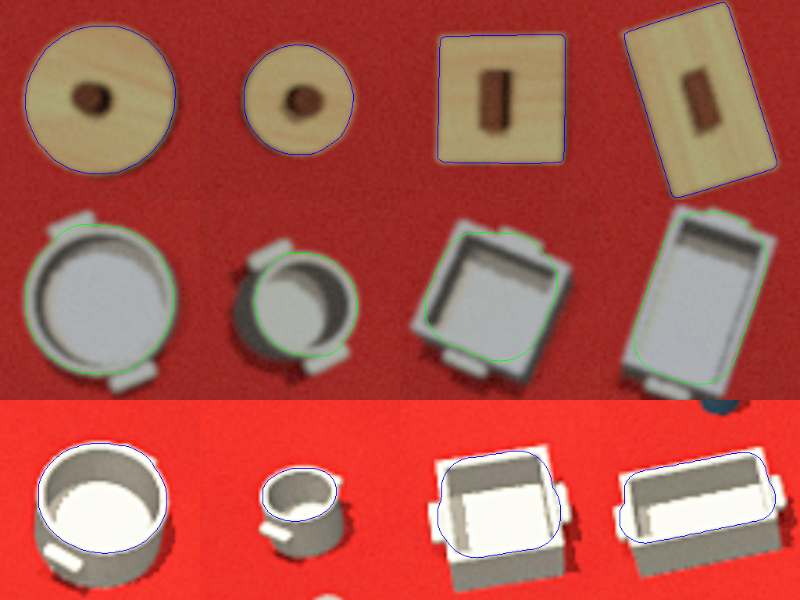

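Round outlines are good. For the square and oblong pots, opening rounded the corners, so I'll fit lines to each side away from the lugs instead.

```bash
cat > b.py <<'E'
from m import *
T=dict(np.load("top0.npz"));S=dict(np.load("scene0.npz"))
def fit(D,thr,uv,z,c,a,hx,hy):
    h=hsv(D["img"]);ct,_=blob((h[...,1]<70)&(h[...,2]>thr),uv)
    w=plane(D,fix(ct),z)[:,:2]
    for _ in range(4):
        R=np.array([[np.cos(a),-np.sin(a)],[np.sin(a),np.cos(a)]]);q=(w-c)@R
        def side(i,s,hh,other,lo,hi):
            k=(abs(q[:,i]*s-hh)<.006)&(abs(q[:,other])<hi)&(abs(q[:,other])>lo)
            p=np.polyfit(q[k,other],q[k,i],1);return p,k.sum()
        yp,n1=side(1,1,hy,0,0,hx-.008);ym,n2=side(1,-1,hy,0,0,hx-.008)
        xp,n3=side(0,1,hx,1,.020,hy-.004);xm,n4=side(0,-1,hx,1,.020,hy-.004)
        a+=(yp[0]+ym[0])/2; c=c+R@np.array([xp[1]+xm[1],yp[1]+ym[1]])/2
    print("   c",c.round(4),"ang %.1f"%np.degrees(a),"slopes",np.degrees([yp[0],ym[0],xp[0],xm[0]]).round(1),"size",np.round([xp[1]-xm[1],yp[1]-ym[1]],4),n1,n2,n3,n4)
    return c
for n,uT,uS,c,a,hx,hy,z in(("square",(208,138),(225,250),(.671,.099),156,.044,.044,.056),("oblong",(305,132),(178,192),(.6744,-.128),159,.062,.038,.05)):
    for zz in (z-.004,z,z+.004):
        print(n,zz);fit(T,140,uT,zz,np.array(c),np.radians(a),hx,hy);
        try: fit(S,215,uS,zz,np.array(c),np.radians(a),hx,hy)
        except Exception as e: print(e)
# knob angles in top view
h=hsv(T["img"])
for n,uv in(("square",(131,267)),("oblong",(297,221))):
    k=(h[...,0]<16)&(h[...,0]>4)&(h[...,1]>120)&(h[...,2]<190)
    ct,_=blob(k,uv);w=plane(T,fix(ct),.04)[:,:2].astype(np.float32)*1000;print(n,cv2.minAreaRect(w))
E
python3 b.py
```

```text
square 0.052000000000000005
   c [0.6691 0.101 ] ang 154.9 slopes [ 0.  -0.   0.  -0.3] size [0.089  0.0887] 113 113 64 66
   c [0.6672 0.0984] ang 154.8 slopes [ 0.  -0.  -0.7  0.7] size [0.0889 0.0881] 114 120 62 61
square 0.056
   c [0.6681 0.1006] ang 154.9 slopes [ 0.  -0.  -0.  -0.2] size [0.0886 0.0884] 114 113 64 65
   c [0.6681 0.1003] ang 154.8 slopes [ 0.  -0.  -0.9  0.7] size [0.0886 0.0878] 115 120 63 61
square 0.06
   c [0.6673 0.1002] ang 154.9 slopes [ 0.  -0.  -0.  -0.2] size [0.0882 0.0881] 114 113 63 65
   c [0.6691 0.1022] ang 154.8 slopes [ 0.  -0.  -0.9  0.7] size [0.0882 0.0874] 115 120 64 62
oblong 0.046
   c [ 0.6728 -0.1275] ang 159.1 slopes [ 0.  -0.   0.1  0.4] size [0.1249 0.078 ] 175 173 46 46
   c [ 0.6711 -0.1299] ang 158.8 slopes [ 0.  -0.  -1.6  1.8] size [0.1259 0.0762] 157 162 34 31
oblong 0.05
   c [ 0.6719 -0.1271] ang 159.1 slopes [ 0.  -0.   0.1  0.4] size [0.1244 0.0777] 175 174 46 46
   c [ 0.6721 -0.1271] ang 158.8 slopes [ 0.  -0.  -1.5  1.9] size [0.1255 0.0758] 157 163 34 32
oblong 0.054000000000000006
   c [ 0.671  -0.1267] ang 159.1 slopes [ 0.  -0.   0.1  0.4] size [0.1239 0.0774] 175 174 45 46
   c [ 0.6731 -0.1243] ang 158.8 slopes [ 0.  -0.  -1.5  1.9] size [0.125  0.0755] 158 163 34 32
square ((372.3423767089844, 275.6594543457031), (97.76078796386719, 97.00138854980469), 88.53378295898438)
oblong ((465.65106201171875, -99.93466186523438), (132.39642333984375, 85.84553527832031), 15.293272018432617)
```

```bash
cat > plan.py <<'E'
import sys,numpy as np
from scipy.spatial.transform import Rotation as Ro
from bench import ctrl, vision, order
s=ctrl.get_state();p=s["tcp_pos"];R=Ro.from_rotvec(s["orientation"])
print("t",round(s["time_s"],2),"p",p.round(4),"x-yaw %.1f"%np.degrees(np.arctan2(*R.as_matrix()[[1,0],0])),"open",round(s["opening"],4),"F",s["contact_force"].round(1),"grip",round(float(s["grasp_force"]),1))
for a in sys.argv[1:]:
    x,y,z,w=map(float,a.split(","));w=np.radians(w)
    Q=Ro.from_matrix([[np.cos(w),np.sin(w),0],[np.sin(w),-np.cos(w),0],[0,0,-1]])
    d=R.inv().apply(np.array([x,y,z])-p);r=(R.inv()*Q).as_rotvec()
    print(a,"->",d.round(4),r.round(4),"rows>=",max(int(np.ceil(np.linalg.norm(d)/.05)),int(np.ceil(np.linalg.norm(r)/.15))));p=np.array([x,y,z]);R=Q
E
python3 plan.py .3706,.2822,.12,178.9 .3706,.2822,.019,178.9 .3706,.2822,.13,178.9 .6681,.1004,.13,154.9 .6681,.1004,.070,154.9
r="-0.2998 -0.1677 0.1109 0 0 -0.2016 0.05"
python3 shift.py '-0.2998 -0.1677 0.1109 -0.0018 -0.0001 -0.2016 0.05;-0.2998 -0.1677 0.1109 -0.0018 -0.0001 -0.2016 0.05;-0.2998 -0.1677 0.1109 -0.0018 -0.0001 -0.2016 0.05;-0.2998 -0.1677 0.1109 -0.0018 -0.0001 -0.2016 0.05;-0.2998 -0.1677 0.1109 -0.0018 -0.0001 -0.2016 0.05;-0.2998 -0.1677 0.1109 -0.0018 -0.0001 -0.2016 0.05;-0.2998 -0.1677 0.1109 -0.0018 -0.0001 -0.2016 0.05;-0.2998 -0.1677 0.1109 -0.0018 -0.0001 -0.2016 0.05'
python3 shift.py '0 0 0 0 0 0 0.05;0 0 0 0 0 0 0.05;0 0 0 0 0 0 0.05'
python3 plan.py .3706,.2822,.019,178.9
```

```text
time_s: 0.9
tcp_pos: [0.3723, 0.2793, 0.1187]
orientation: [-0.038, -3.14, 0.002]
contact_force: [-0.4, -0.1, -0.7]
opening: 0.0498
grasp_force: 0.0
time_s: 1.2
tcp_pos: [0.3701, 0.2841, 0.1208]
orientation: [0.027, 3.141, 0.004]
contact_force: [-0.2, 0.1, -1.0]
opening: 0.05
grasp_force: 0.0
t 1.2 p [0.3701 0.2841 0.1208] x-yaw 179.0 open 0.05 F [-0.2  0.1 -1. ] grip 0.0
.3706,.2822,.019,178.9 -> [-0.0005 -0.0021  0.1018] [0.0025 0.0003 0.0019] rows>= 3
```

```bash
python3 shift.py '0 0 0 0 0 0 0.05;0 0 0 0 0 0 0.05;0 0 0 0 0 0 0.05;0 0 0 0 0 0 0.05'
python3 plan.py .3706,.2822,.019,178.9
```

```text
time_s: 1.6
tcp_pos: [0.3705, 0.2833, 0.1206]
orientation: [0.029, 3.141, 0.003]
contact_force: [0.2, 0.2, -0.1]
opening: 0.0499
grasp_force: 0.0
t 1.6 p [0.3705 0.2833 0.1206] x-yaw 178.9 open 0.0499 F [ 0.2  0.2 -0.1] grip 0.0
.3706,.2822,.019,178.9 -> [-0.     -0.0013  0.1016] [0.002  0.0005 0.0008] rows>= 3
```

```bash

python3 shift.py '0 0 0.04 0 0 0 0.05;0 0 0.07 0 0 0 0.05;0 0 0.09 0 0 0 0.05;0 0 0.1 0 0 0 0.05;0 0 0.1 0 0 0 0.05;0 0 0.1 0 0 0 0.05'
python3 shift.py '0 0 0 0 0 0 0;0 0 0 0 0 0 0;0 0 0 0 0 0 0;0 0 0 0 0 0 0;0 0 0 0 0 0 0;0 0 0 0 0 0 0'
python3 - <<'E'
from bench import ctrl, vision, order
import cv2
d=vision.get_image("scene");cv2.imwrite("pics/g1.png",cv2.resize(d["img"][170:330,260:460,::-1],None,fx=3,fy=3))
E
```

```text
time_s: 2.2
tcp_pos: [0.3713, 0.2836, 0.021]
orientation: [0.03, 3.14, 0.004]
contact_force: [0.8, 0.4, 0.5]
opening: 0.0499
grasp_force: 0.0
time_s: 2.8
tcp_pos: [0.3717, 0.2838, 0.0216]
orientation: [0.03, 3.139, 0.005]
contact_force: [-0.9, -0.2, 5.7]
opening: 0.017
grasp_force: 60.2
```

View pics/g1.png

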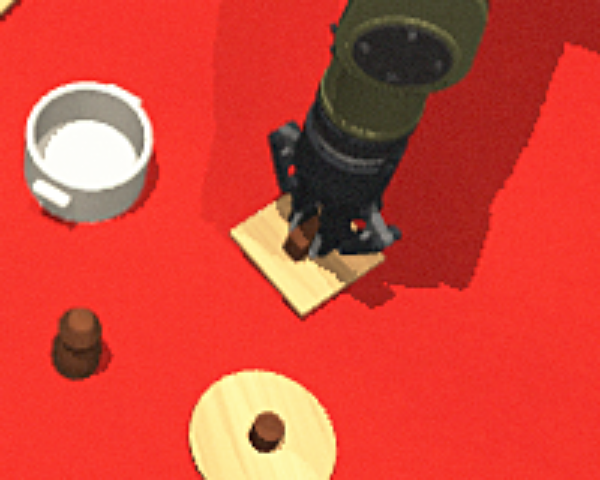

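The square lid's knob is held between the pads, with the opening at 17 mm and 60 N. Lifting.

```bash

python3 shift.py '0 0 -0.02 0 0 0 0;0 0 -0.06 0 0 0 0;0 0 -0.1 0 0 0 0;0 0 -0.13 0 0 0 0;0 0 -0.13 0 0 0 0;0 0 -0.13 0 0 0 0'
python3 plan.py .6681,.1004,.15,154.9 .6681,.1004,.074,154.9
```

```text
time_s: 3.45
tcp_pos: [0.371, 0.2831, 0.1509]
orientation: [0.03, 3.14, 0.004]
contact_force: [-0.7, 0.2, -1.3]
opening: 0.0167
grasp_force: 59.3
t 3.45 p [0.371  0.2831 0.1509] x-yaw 178.9 open 0.0167 F [-0.7  0.2 -1.3] grip 59.3
.6681,.1004,.15,154.9 -> [-0.3005 -0.1769  0.0008] [0.0031 0.001  0.4189] rows>= 7
.6681,.1004,.074,154.9 -> [0.    0.    0.076] [0. 0. 0.] rows>= 2
```

```bash

python3 shift.py '-0.03 -0.018 0 0 0 0.05 0;-0.07 -0.041 0 0 0 0.1 0;-0.11 -0.065 0 0 0 0.16 0;-0.15 -0.088 0 0 0 0.22 0;-0.19 -0.112 0 0 0 0.28 0;-0.23 -0.135 0 0 0 0.34 0;-0.27 -0.159 0 0 0 0.39 0;-0.3005 -0.1769 0 0.0031 0.001 0.4189 0'
python3 shift.py '0 0 0 0 0 0 0;0 0 0 0 0 0 0;0 0 0 0 0 0 0;0 0 0 0 0 0 0;0 0 0 0 0 0 0'
python3 plan.py .6681,.1004,.15,154.9 .6681,.1004,.074,154.9
```

```text
time_s: 4.25
tcp_pos: [0.6685, 0.098, 0.1471]
orientation: [-0.686, -3.061, 0.005]
contact_force: [-0.1, 0.8, -0.9]
opening: 0.0172
grasp_force: 59.3
time_s: 4.75
tcp_pos: [0.6668, 0.1011, 0.1503]
orientation: [-0.68, -3.065, 0.002]
contact_force: [-0.4, 0.1, -1.6]
opening: 0.017
grasp_force: 59.3
t 4.75 p [0.6668 0.1011 0.1503] x-yaw 155.0 open 0.017 F [-0.4  0.1 -1.6] grip 59.3
.6681,.1004,.15,154.9 -> [-0.0015 -0.0001  0.0003] [-0.0017 -0.0013  0.0013] rows>= 1
.6681,.1004,.074,154.9 -> [0.    0.    0.076] [0. 0. 0.] rows>= 2
```

```bash

python3 shift.py '-0.001 0 0.03 0 0 0 0;-0.001 0 0.055 0 0 0 0;-0.001 0 0.07 0 0 0 0;-0.001 0 0.076 0 0 0 0;-0.001 0 0.076 0 0 0 0;-0.001 0 0.076 0 0 0 0'
python3 shift.py '0 0 0.001 0 0 0 0;0 0 0.002 0 0 0 0;0 0 0.003 0 0 0 0;0 0 0.003 0 0 0 0;0 0 0.003 0 0 0 0'
python3 - <<'E'
from bench import ctrl, vision, order
import cv2
d=vision.get_image("scene");cv2.imwrite("pics/p1.png",cv2.resize(d["img"][170:310,130:330,::-1],None,fx=3,fy=3))
E
```

```text
time_s: 5.35
tcp_pos: [0.6692, 0.1001, 0.0753]
orientation: [0.682, 3.066, -0.001]
contact_force: [-0.2, -0.8, -1.2]
opening: 0.0172
grasp_force: 59.3
time_s: 5.85
tcp_pos: [0.6686, 0.0997, 0.0712]
orientation: [-0.683, -3.065, 0.002]
contact_force: [-0.3, -0.1, -1.7]
opening: 0.0168
grasp_force: 59.3
```

View pics/p1.png

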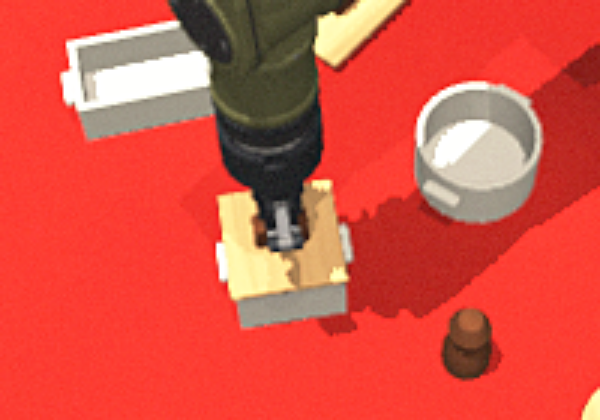

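The square lid sits squarely over its pot. I'll lower it to contact, release, and rise.

```bash

python3 shift.py '0 0 0.001 0 0 0 0;0 0 0.001 0 0 0 0;0 0 0.002 0 0 0 0;0 0 0.002 0 0 0 0;0 0 0.002 0 0 0 0'

```

```text
time_s: 6.4
tcp_pos: [0.6686, 0.0997, 0.0697]
orientation: [-0.683, -3.066, 0.002]
contact_force: [-1.8, -0.6, 3.5]
opening: 0.0172
grasp_force: 59.9
```

```bash

python3 shift.py '0 0 0 0 0 0 0.022;0 0 0 0 0 0 0.03;0 0 0 0 0 0 0.05;0 0 0 0 0 0 0.05;0 0 -0.02 0 0 0 0.05;0 0 -0.05 0 0 0 0.05;0 0 -0.09 0 0 0 0.05;0 0 -0.09 0 0 0 0.05'
python3 shift.py '0 0 0 0 0 0 0.05;0 0 0 0 0 0 0.05;0 0 0 0 0 0 0.05'
python3 plan.py .5158,.389,.13,155 .5158,.389,.0225,155
```

```text
time_s: 7.2
tcp_pos: [0.6726, 0.1004, 0.1655]
orientation: [0.681, 3.057, 0.004]
contact_force: [0.7, 0.4, 1.8]
opening: 0.0499
grasp_force: 0.0
time_s: 7.5
tcp_pos: [0.6676, 0.0997, 0.1574]
orientation: [-0.682, -3.063, 0.004]
contact_force: [0.2, 0.5, 0.5]
opening: 0.05
grasp_force: 0.0
t 7.5 p [0.6676 0.0997 0.1574] x-yaw 154.9 open 0.05 F [0.2 0.5 0.5] grip 0.0
.5158,.389,.13,155 -> [0.2601 0.1977 0.0277] [-0.0032 -0.0035 -0.0017] rows>= 7
.5158,.389,.0225,155 -> [0.     0.     0.1075] [0. 0. 0.] rows>= 3
```

```bash

python3 shift.py '0.03 0.023 0 0 0 0 0.05;0.07 0.053 0 0 0 0 0.05;0.11 0.083 0 0 0 0 0.05;0.15 0.113 0 0 0 0 0.05;0.19 0.144 0 0 0 0 0.05;0.22 0.167 0 0 0 0 0.05;0.245 0.187 0.015 0 0 0 0.05;0.26 0.1977 0.0277 -0.003 -0.003 0 0.05'
python3 shift.py '0 0 0 0 0 0 0.05;0 0 0 0 0 0 0.05;0 0 0 0 0 0 0.05;0 0 0 0 0 0 0.05;0 0 0 0 0 0 0.05'
python3 plan.py .5158,.389,.0225,155
python3 - <<'E'
from m import *
from bench import ctrl, vision, order
d=vision.get_image("scene");h=hsv(d["img"])
cv2.imwrite("pics/l1.png",cv2.resize(d["img"][170:340,160:400,::-1],None,fx=3,fy=3))
E
```

```text
time_s: 8.3
tcp_pos: [0.5153, 0.3915, 0.1299]
orientation: [0.678, 3.066, 0.001]
contact_force: [0.8, 0.5, -0.2]
opening: 0.0502
grasp_force: 0.0
time_s: 8.8
tcp_pos: [0.518, 0.3885, 0.1319]
orientation: [0.684, 3.063, 0.003]
contact_force: [-0.3, 0.1, -0.1]
opening: 0.0501
grasp_force: 0.0
t 8.8 p [0.518  0.3885 0.1319] x-yaw 154.8 open 0.0501 F [-0.3  0.1 -0.1] grip 0.0
.5158,.389,.0225,155 -> [ 0.0025 -0.0007  0.1094] [ 0.0023  0.0027 -0.0032] rows>= 3
```

View pics/l1.png

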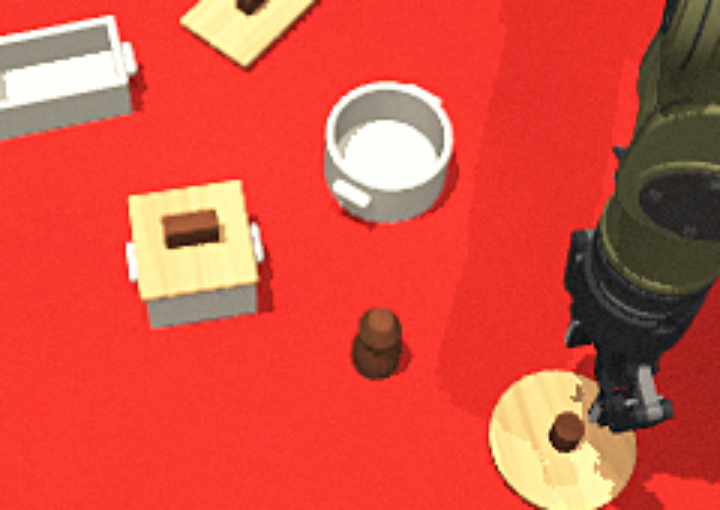

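The square lid is seated flat and aligned, and the mill is untouched. The gripper is above the big lid, so I'll descend and grip.

```bash

python3 shift.py '0.001 0 0.04 0 0 0 0.05;0.002 0 0.075 0 0 0 0.05;0.002 0 0.1 0.002 0.003 0 0.05;0.002 0 0.109 0.002 0.003 0 0.05;0.002 0 0.109 0.002 0.003 0 0.05;0.002 0 0.109 0.002 0.003 0 0.05'
python3 shift.py '0 0 0 0 0 0 0;0 0 0 0 0 0 0;0 0 0 0 0 0 0;0 0 0 0 0 0 0;0 0 0 0 0 0 0;0 0 0 0 0 0 0'
python3 shift.py '0 0 -0.02 0 0 0 0;0 0 -0.06 0 0 0 0;0 0 -0.1 0 0 0 0;0 0 -0.13 0 0 0 0;0 0 -0.13 0 0 0 0;0 0 -0.13 0 0 0 0;0 0 -0.13 0 0 0 0'
python3 plan.py .4758,.1111,.155,155 .4758,.1111,.0755,155
```

```text
time_s: 9.45
tcp_pos: [0.5166, 0.3906, 0.0237]
orientation: [0.683, 3.066, 0.002]
contact_force: [0.5, 0.4, 1.2]
opening: 0.0502
grasp_force: 0.0
time_s: 10.05
tcp_pos: [0.5168, 0.3909, 0.0244]
orientation: [0.682, 3.065, 0.004]
contact_force: [-0.5, -0.6, 7.1]
opening: 0.0218
grasp_force: 58.7
time_s: 10.75
tcp_pos: [0.5147, 0.3893, 0.1507]
orientation: [-0.682, -3.064, 0.004]
contact_force: [-0.2, 0.5, -1.3]
opening: 0.022
grasp_force: 58.9
t 10.75 p [0.5147 0.3893 0.1507] x-yaw 154.9 open 0.022 F [-0.2  0.5 -1.3] grip 58.9
.4758,.1111,.155,155 -> [-0.0828 -0.2684 -0.0036] [-0.0032 -0.0022 -0.0017] rows>= 6
.4758,.1111,.0755,155 -> [0.     0.     0.0795] [0. 0. 0.] rows>= 2
```

```bash

python3 shift.py '-0.01 -0.03 0 0 0 0 0;-0.022 -0.07 0 0 0 0 0;-0.035 -0.112 0 0 0 0 0;-0.048 -0.155 0 0 0 0 0;-0.06 -0.195 0 0 0 0 0;-0.072 -0.23 0 0 0 0 0;-0.079 -0.255 0 0 0 0 0;-0.0828 -0.2684 -0.003 -0.003 -0.002 0 0'
python3 shift.py '0 0 0 0 0 0 0;0 0 0 0 0 0 0;0 0 0 0 0 0 0;0 0 0 0 0 0 0;0 0 0 0 0 0 0;0 0 0 0 0 0 0'
python3 plan.py .4758,.1111,.081,155
```

```text
time_s: 11.55
tcp_pos: [0.4744, 0.1096, 0.1535]
orientation: [-0.685, -3.063, 0.0]
contact_force: [-0.7, 1.3, -1.8]
opening: 0.0215
grasp_force: 59.1
time_s: 12.15
tcp_pos: [0.4769, 0.1124, 0.1554]
orientation: [0.681, 3.065, 0.004]
contact_force: [1.1, 0.4, 0.1]
opening: 0.0219
grasp_force: 59.1
t 12.15 p [0.4769 0.1124 0.1554] x-yaw 155.0 open 0.0219 F [1.1 0.4 0.1] grip 59.1
.4758,.1111,.081,155 -> [ 0.0005 -0.0019  0.0744] [ 0.0025  0.0011 -0.0008] rows>= 2
```

```bash

python3 shift.py '0 -0.001 0.03 0 0 0 0;0 -0.001 0.055 0 0 0 0;0 -0.001 0.07 0.002 0.001 0 0;0 -0.001 0.0745 0.002 0.001 0 0;0 -0.001 0.0745 0.002 0.001 0 0;0 -0.001 0.0745 0.002 0.001 0 0'
python3 shift.py '0 0 0.001 0 0 0 0;0 0 0.002 0 0 0 0;0 0 0.003 0 0 0 0;0 0 0.003 0 0 0 0;0 0 0.003 0 0 0 0'
python3 shift.py '0 0 0.001 0 0 0 0;0 0 0.001 0 0 0 0;0 0 0.001 0 0 0 0;0 0 0.001 0 0 0 0'
```

```text
time_s: 12.75
tcp_pos: [0.4773, 0.1114, 0.0817]
orientation: [0.682, 3.065, 0.002]
contact_force: [0.4, 0.1, -0.6]
opening: 0.022
grasp_force: 59.1
time_s: 13.25
tcp_pos: [0.4766, 0.1111, 0.078]
orientation: [0.683, 3.066, 0.001]
contact_force: [-0.8, -0.2, -0.6]
opening: 0.0218
grasp_force: 59.1
time_s: 13.65
tcp_pos: [0.4766, 0.1111, 0.0769]
orientation: [0.683, 3.066, 0.001]
contact_force: [0.4, 0.1, -0.4]
opening: 0.022
grasp_force: 59.1
```

```bash

python3 shift.py '0 0 0.001 0 0 0 0;0 0 0.001 0 0 0 0;0 0 0.001 0 0 0 0;0 0 0.001 0 0 0 0'
python3 shift.py '0 0 0.001 0 0 0 0;0 0 0.001 0 0 0 0;0 0 0.001 0 0 0 0;0 0 0.001 0 0 0 0'
```

```text
time_s: 14.05
tcp_pos: [0.4767, 0.1111, 0.0764]
orientation: [0.683, 3.066, 0.001]
contact_force: [-2.0, -0.7, 5.7]
opening: 0.0217
grasp_force: 59.8
time_s: 14.45
tcp_pos: [0.4767, 0.1111, 0.0763]
orientation: [0.683, 3.065, 0.001]
contact_force: [-4.0, -0.8, 12.6]
opening: 0.022
grasp_force: 60.6
```

```bash

python3 shift.py '0 0 -0.001 0 0 0 0;0 0 -0.001 0 0 0 0.022;0 0 -0.001 0 0 0 0.03;0 0 -0.001 0 0 0 0.05;0 0 -0.001 0 0 0 0.05;0 0 -0.02 0 0 0 0.05;0 0 -0.05 0 0 0 0.05;0 0 -0.08 0 0 0 0.05'
python3 shift.py '0 0 0 0 0 0 0.05;0 0 0 0 0 0 0.05;0 0 0 0 0 0 0.05'
python3 plan.py .4665,-.1022,.13,195.3 .4665,-.1022,.023,195.3
```

```text
time_s: 15.25
tcp_pos: [0.4759, 0.1109, 0.1551]
orientation: [-0.682, -3.065, 0.001]
contact_force: [0.3, -0.5, 0.5]
opening: 0.0496
grasp_force: 0.0
time_s: 15.55
tcp_pos: [0.4757, 0.1109, 0.1539]
orientation: [-0.682, -3.065, 0.001]
contact_force: [-0.6, -1.1, -0.6]
opening: 0.0499
grasp_force: 0.0
t 15.55 p [0.4757 0.1109 0.1539] x-yaw 154.9 open 0.0499 F [-0.6 -1.1 -0.6] grip 0.0
.4665,-.1022,.13,195.3 -> [-0.0821 -0.1969  0.0239] [-2.000e-04 -1.500e-03 -7.052e-01] rows>= 5
.4665,-.1022,.023,195.3 -> [0.    0.    0.107] [0. 0. 0.] rows>= 3
```

```bash

python3 shift.py '-0.01 -0.024 0 0 0 -0.08 0.05;-0.023 -0.055 0 0 0 -0.18 0.05;-0.036 -0.087 0 0 0 -0.29 0.05;-0.049 -0.118 0 0 0 -0.4 0.05;-0.061 -0.147 0 0 0 -0.51 0.05;-0.071 -0.17 0.01 0 0 -0.6 0.05;-0.078 -0.187 0.018 0 0 -0.67 0.05;-0.0821 -0.1969 0.0239 0 -0.001 -0.7052 0.05'
python3 shift.py '0 0 0 0 0 0 0.05;0 0 0 0 0 0 0.05;0 0 0 0 0 0 0.05;0 0 0 0 0 0 0.05;0 0 0 0 0 0 0.05;0 0 0 0 0 0 0.05'
python3 plan.py .4665,-.1022,.023,195.3
python3 - <<'E'
from bench import ctrl, vision, order
import cv2
d=vision.get_image("scene");cv2.imwrite("pics/l2.png",cv2.resize(d["img"][100:290,130:370,::-1],None,fx=3,fy=3))
E
```

```text
time_s: 16.35
tcp_pos: [0.4658, -0.1033, 0.129]
orientation: [0.418, -3.112, -0.002]
contact_force: [-0.1, -0.3, 0.0]
opening: 0.0501
grasp_force: 0.0
time_s: 16.95
tcp_pos: [0.4676, -0.1017, 0.1312]
orientation: [-0.419, 3.112, -0.0]
contact_force: [-0.4, 0.5, 0.6]
opening: 0.0503
grasp_force: 0.0
t 16.95 p [ 0.4676 -0.1017  0.1312] x-yaw -164.7 open 0.0503 F [-0.4  0.5  0.6] grip 0.0
.4665,-.1022,.023,195.3 -> [ 0.0014 -0.0002  0.1082] [-0.0003  0.0018  0.0007] rows>= 3
```

View pics/l2.png

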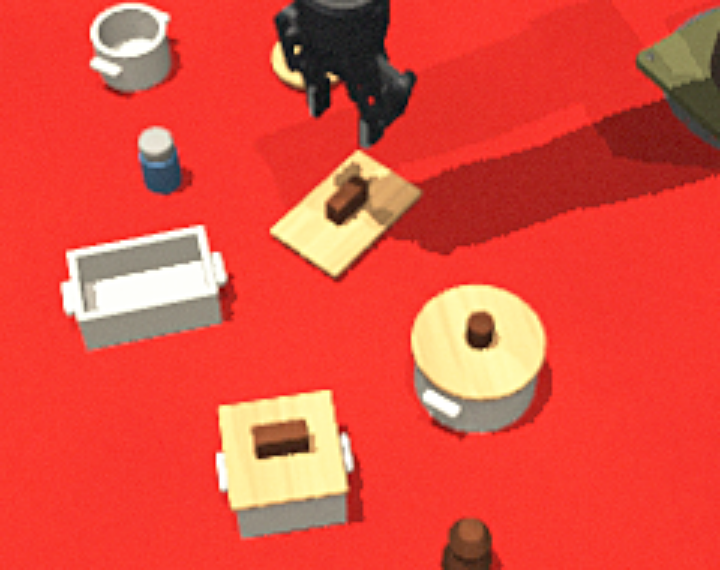

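The big lid is seated, and the fingers line up with the oblong lid's bar knob. Gripping it.

```bash

python3 shift.py '0.001 0 0.04 0 0 0 0.05;0.001 0 0.075 0 0 0 0.05;0.001 0 0.1 0 0.001 0 0.05;0.001 0 0.108 0 0.001 0 0.05;0.001 0 0.108 0 0.001 0 0.05;0.001 0 0.108 0 0.001 0 0.05'
python3 shift.py '0 0 0 0 0 0 0;0 0 0 0 0 0 0;0 0 0 0 0 0 0;0 0 0 0 0 0 0;0 0 0 0 0 0 0;0 0 0 0 0 0 0'
python3 shift.py '0 0 -0.02 0 0 0 0;0 0 -0.06 0 0 0 0;0 0 -0.1 0 0 0 0;0 0 -0.13 0 0 0 0;0 0 -0.13 0 0 0 0;0 0 -0.13 0 0 0 0;0 0 -0.13 0 0 0 0'
python3 plan.py .672,-.1271,.152,159 .672,-.1271,.0695,159
```

```text
time_s: 17.6
tcp_pos: [0.4675, -0.1025, 0.0239]
orientation: [-0.418, 3.112, -0.001]
contact_force: [0.8, 0.7, 0.6]
opening: 0.0496
grasp_force: 0.0
time_s: 18.2
tcp_pos: [0.4678, -0.1025, 0.0243]
orientation: [-0.418, 3.111, -0.002]
contact_force: [0.5, 0.7, 6.5]
opening: 0.0166
grasp_force: 60.6
time_s: 18.9
tcp_pos: [0.4653, -0.102, 0.1518]
orientation: [0.418, -3.112, -0.001]
contact_force: [-0.1, -1.0, -1.7]
opening: 0.0167
grasp_force: 59.6
t 18.9 p [ 0.4653 -0.102   0.1518] x-yaw -164.7 open 0.0167 F [-0.1 -1.  -1.7] grip 59.6
.672,-.1271,.152,159 -> [-0.1928 -0.0787 -0.0007] [ 4.000e-04 -2.100e-03  6.336e-01] rows>= 5
.672,-.1271,.0695,159 -> [0.     0.     0.0825] [0. 0. 0.] rows>= 2
```

```bash

python3 shift.py '-0.023 -0.01 0 0 0 0.07 0;-0.05 -0.021 0 0 0 0.16 0;-0.08 -0.033 0 0 0 0.26 0;-0.11 -0.045 0 0 0 0.36 0;-0.14 -0.057 0 0 0 0.46 0;-0.165 -0.067 0 0 0 0.54 0;-0.183 -0.074 0 0 0 0.6 0;-0.1928 -0.0787 0 0 -0.001 0.6336 0'
python3 shift.py '0 0 0 0 0 0 0;0 0 0 0 0 0 0;0 0 0 0 0 0 0;0 0 0 0 0 0 0;0 0 0 0 0 0 0;0 0 0 0 0 0 0'
python3 plan.py .672,-.1271,.071,159
```

```text
time_s: 19.7
tcp_pos: [0.6737, -0.1271, 0.1499]
orientation: [-0.574, -3.086, -0.001]
contact_force: [-1.2, -0.2, -1.3]
opening: 0.0165
grasp_force: 59.6
time_s: 20.3
tcp_pos: [0.673, -0.1273, 0.1534]
orientation: [0.572, 3.087, 0.0]
contact_force: [0.4, -0.6, -1.1]
opening: 0.0165
grasp_force: 59.6
t 20.3 p [ 0.673  -0.1273  0.1534] x-yaw 159.0 open 0.0165 F [ 0.4 -0.6 -1.1] grip 59.6
.672,-.1271,.071,159 -> [ 0.0011 -0.0002  0.0824] [0.0006 0.0016 0.0001] rows>= 2
```

```bash

python3 shift.py '0.001 0 0.03 0 0 0 0;0.001 0 0.06 0 0 0 0;0.001 0 0.076 0 0.001 0 0;0.001 0 0.082 0 0.001 0 0;0.001 0 0.082 0 0.001 0 0;0.001 0 0.082 0 0.001 0 0'
python3 shift.py '0 0 0.001 0 0 0 0;0 0 0.002 0 0 0 0;0 0 0.003 0 0 0 0;0 0 0.003 0 0 0 0;0 0 0.003 0 0 0 0'
python3 shift.py '0 0 0.001 0 0 0 0;0 0 0.001 0 0 0 0;0 0 0.001 0 0 0 0;0 0 0.001 0 0 0 0'
```

```text
time_s: 20.9
tcp_pos: [0.6733, -0.1271, 0.0722]
orientation: [0.572, 3.087, 0.001]
contact_force: [-0.5, -0.6, -1.3]
opening: 0.0169
grasp_force: 59.5
time_s: 21.4
tcp_pos: [0.6724, -0.1269, 0.0681]
orientation: [0.572, 3.089, 0.001]
contact_force: [-0.5, -0.2, -1.4]
opening: 0.0167
grasp_force: 59.5
time_s: 21.8
tcp_pos: [0.6724, -0.1269, 0.067]
orientation: [0.572, 3.089, 0.001]
contact_force: [0.1, -0.4, -1.4]
opening: 0.0168
grasp_force: 59.5
```

```bash

python3 shift.py '0 0 0.001 0 0 0 0;0 0 0.001 0 0 0 0;0 0 0.001 0 0 0 0;0 0 0.001 0 0 0 0'
```

```text
time_s: 22.2
tcp_pos: [0.6725, -0.127, 0.0664]
orientation: [0.572, 3.088, 0.001]
contact_force: [-1.1, 1.1, 1.9]
opening: 0.0168
grasp_force: 59.9
```

```bash

python3 shift.py '0 0 0 0 0 0 0.022;0 0 0 0 0 0 0.03;0 0 0 0 0 0 0.05;0 0 0 0 0 0 0.05;0 0 -0.02 0 0 0 0.05;0 0 -0.05 0 0 0 0.05;0 0 -0.08 0 0 0 0.05;0 0 -0.08 0 0 0 0.05'
python3 shift.py '0 0 0 0 0 0 0.05;0 0 0 0 0 0 0.05;0 0 0 0 0 0 0.05;0 0 0 0 0 0 0.05'
python3 plan.py .3819,-.291,.13,159 .3819,-.291,.023,159
```

```text
time_s: 23.0
tcp_pos: [0.6755, -0.1276, 0.1513]
orientation: [0.571, 3.08, 0.001]
contact_force: [0.2, -0.8, 1.1]
opening: 0.05
grasp_force: 0.0
time_s: 23.4
tcp_pos: [0.6716, -0.1268, 0.1446]
orientation: [-0.572, -3.087, -0.001]
contact_force: [-0.0, -0.2, -0.2]
opening: 0.0498
grasp_force: 0.0
t 23.4 p [ 0.6716 -0.1268  0.1446] x-yaw 159.0 open 0.0498 F [-0.  -0.2 -0.2] grip 0.0
.3819,-.291,.13,159 -> [ 0.2115 -0.2571  0.0151] [ 0.0001 -0.0022 -0.    ] rows>= 7
.3819,-.291,.023,159 -> [0.    0.    0.107] [0. 0. 0.] rows>= 3
```

```bash

python3 shift.py '0.021 -0.026 0 0 0 0 0.05;0.05 -0.061 0 0 0 0 0.05;0.08 -0.097 0 0 0 0 0.05;0.11 -0.134 0 0 0 0 0.05;0.14 -0.17 0 0 0 0 0.05;0.17 -0.207 0.005 0 0 0 0.05;0.195 -0.237 0.01 0 0 0 0.05;0.2115 -0.2571 0.015 0 -0.001 0 0.05'
python3 shift.py '0 0 0 0 0 0 0.05;0 0 0 0 0 0 0.05;0 0 0 0 0 0 0.05;0 0 0 0 0 0 0.05;0 0 0 0 0 0 0.05;0 0 0 0 0 0 0.05'
python3 plan.py .3819,-.291,.023,159
python3 - <<'E'
from bench import ctrl, vision, order
import cv2
d=vision.get_image("scene");cv2.imwrite("pics/l3.png",cv2.resize(d["img"][90:280,130:370,::-1],None,fx=3,fy=3))
E
```

```text
time_s: 24.2
tcp_pos: [0.3799, -0.2916, 0.1303]
orientation: [-0.575, -3.088, -0.001]
contact_force: [0.7, 0.1, 0.2]
opening: 0.0495
grasp_force: 0.0
time_s: 24.8
tcp_pos: [0.3834, -0.2909, 0.1308]
orientation: [0.57, 3.088, 0.0]
contact_force: [0.2, -0.0, -0.2]
opening: 0.0498
grasp_force: 0.0
t 24.8 p [ 0.3834 -0.2909  0.1308] x-yaw 159.1 open 0.0498 F [ 0.2 -0.  -0.2] grip 0.0
.3819,-.291,.023,159 -> [ 0.0016 -0.0007  0.1078] [0.0005 0.0015 0.0012] rows>= 3
```

View pics/l3.png

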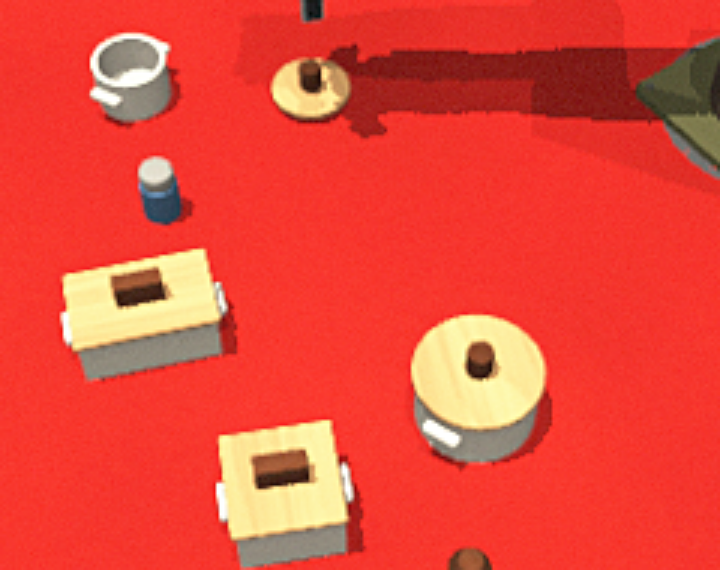

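Three lids are seated and aligned. Now the small one.

```bash

python3 shift.py '0.001 0 0.04 0 0 0 0.05;0.001 0 0.075 0 0 0 0.05;0.001 0 0.1 0 0.001 0 0.05;0.001 0 0.1075 0 0.001 0 0.05;0.001 0 0.1075 0 0.001 0 0.05;0.001 0 0.1075 0 0.001 0 0.05'
python3 shift.py '0 0 0 0 0 0 0;0 0 0 0 0 0 0;0 0 0 0 0 0 0;0 0 0 0 0 0 0;0 0 0 0 0 0 0;0 0 0 0 0 0 0'
python3 shift.py '0 0 -0.02 0 0 0 0;0 0 -0.06 0 0 0 0;0 0 -0.1 0 0 0 0;0 0 -0.13 0 0 0 0;0 0 -0.13 0 0 0 0;0 0 -0.13 0 0 0 0;0 0 -0.13 0 0 0 0'
python3 plan.py .5326,-.4,.152,159
```

```text
time_s: 25.45
tcp_pos: [0.3829, -0.2914, 0.0243]
orientation: [0.572, 3.087, -0.001]
contact_force: [0.3, 0.6, 0.3]
opening: 0.0498
grasp_force: 0.0
time_s: 26.05
tcp_pos: [0.3831, -0.2917, 0.0249]
orientation: [0.572, 3.086, -0.002]
contact_force: [-0.3, 0.7, 5.2]
opening: 0.0218
grasp_force: 58.5
time_s: 26.75
tcp_pos: [0.3811, -0.2902, 0.1524]
orientation: [-0.572, -3.088, -0.002]
contact_force: [-0.2, 0.2, -1.0]
opening: 0.0215
grasp_force: 58.8
t 26.75 p [ 0.3811 -0.2902  0.1524] x-yaw 159.0 open 0.0215 F [-0.2  0.2 -1. ] grip 58.8
.5326,-.4,.152,159 -> [-0.1808 -0.0482  0.    ] [ 0.001  -0.0016  0.    ] rows>= 4
```

```bash

python3 shift.py '-0.022 -0.006 0 0 0 0 0;-0.05 -0.013 0 0 0 0 0;-0.08 -0.021 0 0 0 0 0;-0.11 -0.029 0 0 0 0 0;-0.135 -0.036 0 0 0 0 0;-0.158 -0.042 0 0 0 0 0;-0.173 -0.046 0 0 0 0 0;-0.1808 -0.0482 0 0 -0.001 0 0'
python3 shift.py '0 0 0 0 0 0 0;0 0 0 0 0 0 0;0 0 0 0 0 0 0;0 0 0 0 0 0 0;0 0 0 0 0 0 0;0 0 0 0 0 0 0'
python3 plan.py .5326,-.4,.073,159
```

```text
time_s: 27.55
tcp_pos: [0.5336, -0.4007, 0.1507]
orientation: [-0.572, -3.087, -0.003]
contact_force: [-1.0, -0.4, -0.3]
opening: 0.0216
grasp_force: 58.8
time_s: 28.15
tcp_pos: [0.5333, -0.4006, 0.1537]
orientation: [0.572, 3.087, 0.0]
contact_force: [-0.2, -0.5, -0.5]
opening: 0.0216
grasp_force: 58.8
t 28.15 p [ 0.5333 -0.4006  0.1537] x-yaw 159.0 open 0.0216 F [-0.2 -0.5 -0.5] grip 58.8
.5326,-.4,.073,159 -> [0.001  0.0002 0.0807] [0.0004 0.0016 0.    ] rows>= 2
```

Seated TCP height ≈ 0.0249 + 0.044 = 0.069.

```bash

python3 shift.py '0.001 0 0.03 0 0 0 0;0.001 0 0.06 0 0 0 0;0.001 0 0.076 0 0.001 0 0;0.001 0 0.0807 0 0.001 0 0;0.001 0 0.0807 0 0.001 0 0;0.001 0 0.0807 0 0.001 0 0'
python3 shift.py '0 0 0.001 0 0 0 0;0 0 0.002 0 0 0 0;0 0 0.003 0 0 0 0;0 0 0.003 0 0 0 0;0 0 0.003 0 0 0 0'
python3 shift.py '0 0 0.001 0 0 0 0;0 0 0.001 0 0 0 0;0 0 0.001 0 0 0 0;0 0 0.001 0 0 0 0'
```

```text
time_s: 28.75
tcp_pos: [0.5334, -0.4009, 0.0739]
orientation: [0.572, 3.087, -0.001]
contact_force: [0.7, 0.0, 0.1]
opening: 0.0218
grasp_force: 58.8
time_s: 29.25
tcp_pos: [0.5327, -0.4003, 0.0698]
orientation: [0.572, 3.089, 0.001]
contact_force: [-0.5, 0.9, -1.5]
opening: 0.022
grasp_force: 58.8
time_s: 29.65
tcp_pos: [0.5327, -0.4004, 0.0689]
orientation: [0.572, 3.088, 0.0]
contact_force: [-0.6, -0.3, 2.1]
opening: 0.0217
grasp_force: 59.0
```

```bash

python3 shift.py '0 0 0 0 0 0 0.022;0 0 0 0 0 0 0.03;0 0 0 0 0 0 0.05;0 0 0 0 0 0 0.05;0 0 -0.02 0 0 0 0.05;0 0 -0.05 0 0 0 0.05;0 0 -0.08 0 0 0 0.05;0 0 -0.1 0 0 0 0.05'
python3 shift.py '0.04 0 0 0 0 0 0.05;0.08 0 0 0 0 0 0.05;0.12 0 0 0 0 0 0.05;0.16 0 0 0 0 0 0.05;0.2 0 0 0 0 0 0.05;0.2 0 0 0 0 0 0.05;0.2 0 0 0 0 0 0.05;0.2 0 0 0 0 0 0.05'
cat > f.py <<'E'
from m import *
from bench import ctrl, vision, order
d=vision.get_image("scene");t=vision.get_image("top");h=hsv(t["img"])
cv2.imwrite("pics/f1.png",np.vstack([cv2.resize(d["img"][90:290,120:420,::-1],(450,300)),cv2.resize(t["img"][90:290,150:450,::-1],(450,300))]))
L=((h[...,0]>13)&(h[...,0]<40)&(h[...,1]>50)&(h[...,1]<140)&(h[...,2]>120))
for n,uv,z in(("big",(204,218),.068),("small",(426,187),.06),("square",(209,136),.064),("oblong",(306,131),.058)):
    try:
        w=plane(t,fix(cv2.convexHull(blob(L,uv)[0].reshape(-1,1,2)).reshape(-1,2)),z)[:,:2].astype(np.float32)*1000
        print(n,np.round(cv2.minAreaRect(w)[0],1),np.round(cv2.minAreaRect(w)[1],1),round(cv2.minAreaRect(w)[2],1))
    except ValueError as e: print(n,e)
E
python3 f.py
```

```text
time_s: 30.45
tcp_pos: [0.5332, -0.4009, 0.1709]
orientation: [0.572, 3.086, -0.001]
contact_force: [0.1, -0.4, -0.6]
opening: 0.05
grasp_force: 0.0
time_s: 31.25
tcp_pos: [0.3471, -0.3296, 0.1691]
orientation: [0.572, 3.087, -0.001]
contact_force: [-0.2, 0.2, 0.0]
opening: 0.0501
grasp_force: 0.0
big [476.  110.4] [113.5 113.1] 43.5
small [ 531.3 -399. ] [81.  81.6] 65.4
square [667.2  98.8] [94.8 97.4] 64.6
oblong [ 670.5 -127. ] [ 82.4 132.4] 69.1
```

View pics/f1.png

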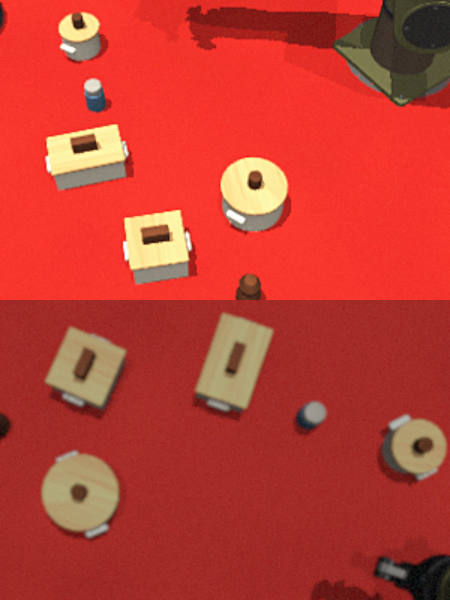

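All four lids are seated within 2 mm of their pots (square and oblong at 64.6°/69.1° mod 90, pots at 154.9°/159°). The bystanders look untouched. Handing in.

```bash
python3 -c "
from bench import ctrl, vision, order
print(order.finish_job())"
```

```text
the job is handed in; nothing more can be done
None
```

All four lids are seated knob up on their pots, with the square and oblong lids lined up and the pepper mill and salt shaker looking undisturbed; the job was handed in at about 31 s of the 106 s allowed.

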